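Check the toddler's meatball and unlock the dish

TASK

The toddler's meatball lies in a steel dish that is twist-locked on a suction base: take the infrared thermometer out of its holder, hold its window steady straight above the meatball, about 6 cm away and without touching it, for two seconds, and stand the thermometer back in its holder. Then take the dish by its handle, turn it a quarter turn anticlockwise (seen from above) to unlock it, and lift it straight up with the meatball staying in the middle all the time. Finish while holding the dish still and level about 10 cm above its base, and leave the other things on the worktop where they are.

Things in the scene. Friction and masses are not known exactly. Their poses are not given: they have to be found in the camera images.
- thermometer: White pocket infrared thermometer, an upright stick 22 x 30 mm (x, y), 120 mm long, flat parallel sides, black nose; it stands in the holder, nose with the window down. Origin at the middle of the nose's lower end face, z up along the stick, display on the -x face; it looks along its own -z. Hold it by the +-y faces (30 mm apart), 85 to 100 mm above the nose; 70 g.
- thermometer_window (a point): The window, in the middle of the nose's lower end face (the thermometer's origin).
- holder: Fixed grey holder of the thermometer: round foot 86 mm across with an upright socket, inside 29 x 37 mm (x, y), its floor 8 mm and its walls' top 48 mm above the worktop, then a flared lip up to 57 mm. Origin under its centre on the worktop, axes as the standing thermometer's.
- lock_base: Fixed white suction base, a disc 152 mm across and 10 mm high; two claws on its edge, up to 24 mm high, reach over the dish's lugs. Origin under its centre on the worktop; locked, its axes are the dish's within 3 degrees. The dish turns anticlockwise only, is clear of the claws from 73 degrees and stops at about 100. Play in the lock: 4 mm sideways, 2 mm up and down.
- dish: Round shallow steel dish, 151 mm across, 48 mm high, 150 g, with one straight handle; stands on the base, 10 mm above the worktop. Origin under the centre of its foot, z up, +x through the handle. Foot 92 mm across, with two lugs at +-y under the claws. Inside: flat spot 20 mm across, then rising at 6 degrees to 36 mm radius, 14 degrees to 56 mm, then steeply to the rim.
- dish_center (a point): Centre of the dish's inner floor, 18 mm above the dish's origin.
- dish_handle (a point): Middle of the handle's straight part, 106 mm from the dish's axis along +x, 40 mm above the dish's origin. The handle is a bar 22 mm wide, 14 mm thick, straight from 76 to 142 mm from the axis, with open space under it.
- meatball: Brown meatball, 44 mm across, 45 g, lying loose in the middle of the dish; it rolls. Its origin is on its surface and turns with it: use meatball_center.
- meatball_center (a point): Centre of the meatball, 22 mm above the dish's floor.
- teaspoon: Bystander, not to be moved: metal teaspoon with a grey-blue handle, 138 mm long, lying. Origin under its centre.
- mug: Bystander, not to be moved: white mug, 96 mm high. Origin under its centre.
- garlic: Bystander, not to be moved: garlic bulb, 53 mm. Origin under its centre.
- timer: Bystander, not to be moved: round white kitchen timer, 67 mm across, 40 mm high. Origin under its centre.
- glass: Bystander, not to be moved: tumbler, 81 mm across, 93 mm high. Origin under its centre.

How it is judged:
On the way, in this order (a step that is already met when the one before it is completed fails the run):
1. the held thermometer points at the meatball from close above and is held steady for a second (x of meatball_center in the frame of thermometer_window between -0.013 and 0.013 m and y of meatball_center in the frame of thermometer_window between -0.013 and 0.013 m and z of meatball_center in the frame of thermometer_window between -0.142 and -0.042 m and contact force between the fingers and thermometer above 0.5 N and linear speed of thermometer below 0.02 m/s), for 1 s.
2. the thermometer stands in its holder again and is let go (horizontal distance between thermometer_window and holder below 0.009 m and height (world z) of thermometer_window below 0.016 m and angle between thermometer's own z axis and vertical below 0.26 rad and contact force between the fingers and thermometer below 0.1 N), for 0.2 s.
3. the dish, still on its base, has been turned a quarter turn with the meatball in its middle (angle between the x axis of dish and the x axis of lock_base, either way round above 1.2 rad and z of dish_center in the frame of lock_base below 0.034 m and horizontal distance between meatball_center and dish_center below 0.016 m), for 0.1 s.
At the end, for the whole second after the job is handed in: The gripper alone holds the dish still, 55 to 180 mm up and within 50 mm of the base's axis, level within 6 degrees, 69 degrees or more from locked; the meatball is still, within 16 mm of the dish's middle; the thermometer stands nose down in its holder within 9 mm of its middle (angle between the x axis of dish and the x axis of lock_base, either way round above 1.2 rad and angle between dish's own z axis and vertical below 0.105 rad and horizontal distance between meatball_center and dish_center below 0.016 m and z of dish_center in the frame of lock_base between 0.083 and 0.21 m and horizontal distance between dish_center and lock_base below 0.05 m and z of meatball_center in the frame of dish_center below 0.032 m and contact force between the fingers and dish above 1 N and contact force between dish and lock_base below 0.1 N and linear speed of each of dish, meatball below 0.03 m/s and horizontal distance between thermometer_window and holder below 0.009 m and height (world z) of thermometer_window below 0.016 m and angle between thermometer's own z axis and vertical below 0.26 rad); the arm keeps its last pose, push and grip.
It fails at once if the meatball rolls more than 30 mm from the dish's middle (horizontal distance between meatball_center and dish_center above 0.03 m).
It fails at once if the meatball is touched with the thermometer or the gripper (contact force between meatball and thermometer above 0.1 N or contact force between meatball and the arm above 0.1 N or contact force between meatball and the fingers above 0.1 N).
It fails at once if the dish is tipped by more than 11 degrees (angle between dish's own z axis and vertical above 0.2 rad).
It fails at once if another thing on the worktop is moved by more than 25 mm (distance of any of teaspoon, mug, garlic, timer, glass from where it was at the start of the episode above 0.025 m).
It also fails if it takes over 72 s, if anything falls off the work surface, if the arm or the gripper's body presses on something with over 40 N, if the wrist force passes 120 N, or if a joint passes its speed limit or range.

ROBOT

A 6-joint arm with a two-finger parallel gripper is mounted at the origin on a cart in front of the work surface, level with it; the furniture and walls round the work are solid. World frame = base frame: x ahead of the robot, y to its left, z up, the work surface at z = 0. Lengths are in m, angles in rad, forces in N, time in s.
With the tool pointing down it reaches from about 0.35 to 1 m from the base axis. Payload 7.1 kg.
Tool frame: the origin (TCP) lies between the finger pads; the fingertips stand 22 mm ahead of it and the grasp point (between the pads) lies 3 mm ahead of it; z points along the fingers, y is the line along which they close (so a half turn about z gives the same grasp; the last joint's range is limited). The gripper opens to 85 mm and grips with 20 to 120 N. Pads are 22 mm wide; open, the fingers measure 114 mm over their backs; the gripper's body (76 mm by 85 mm) begins 54 mm behind the grasp point. The pads swing forward as they close: fully open they stand 13 mm farther back than shut.
Start: joints at [-1.221, 0.423, 1.63, -0, 1.089, -0.019], TCP at [0.225, -0.583, 0.217] pointing down, gripper open.
Joint ranges: [-3, 3], [-0.9, 2.11], [0.09, 2.58], [-1.31, 4.45], [0.11, 2.69], [-2.54, 2.54]. Speed limits (rad/s): [2.39, 2.39, 3.01, 3.14, 3.14, 3.14].

INTERFACE

Orientations are given as a rotation vector (axis times angle).
In Python, from rig import manip gives the robot as it stands. The module is installed in compiled form; this text tells all that it offers. Calls block until the motion is done:
- manip.move_to(position, orientation): joint-space move of the TCP to a pose.
- manip.servo_line(position, orientation=None, rate=0.15): straight line of the TCP; orientation=None keeps the orientation; rate is the mean speed in m/s.
- manip.set_joints(angles): joint-space move.
- manip.command_gripper(opening, f_grip=None): finger opening in m; f_grip is the grip in N (None keeps the last); returns when the fingers have stopped.
- manip.hold(seconds).
- manip.solve_ik(position, orientation): joint angles nearest the present ones, or None.
- manip.camera(name): name is "side" or "top"; returns a dict with "image" (400x640x3 uint8, red, green, blue), "fx", "fy", "cx", "cy" (pixels), "cam_to_world" (4x4, takes a point from camera to world coordinates). Camera axes: x right, y down, z forward; pixel columns grow to the right and rows downward; lengths in m; the calibration is good to about 2 mm. A picture is of the moment at which its call begins. There is no depth.
A pose or a line that the arm cannot do raises manip.IKError and nothing moves.
- manip.sign_off(): hands the job in; it is judged then, once.
Readings, each from a call of its own:
- manip.get_time(): time.
- manip.get_joint_positions(): joint angles.
- manip.get_joint_vel(): joint speeds.
- manip.get_tau(): joint torques, N m.
- manip.get_position(): TCP position.
- manip.get_ee_rot(): TCP orientation.
- manip.get_contact_force(): force on the tool from outside, world axes, zero at the start.
- manip.get_torque(): the same for the moment, N m.
- manip.get_width(): finger opening in m.
- manip.get_grip_force(): force on a finger pad.
Only numpy, scipy, OpenCV 4.12 (cv2) and the standard library are available. Lean on these libraries where they do the work, as an engineer would, in place of code of your own. Each camera call takes 0.05 s, during which the arm holds its last target. There are 200 camera calls.

## Working session

There is one attempt and no reset: what is moved stays moved. The work goes in short steps, each a Python script; the robot and the scene stay as the last script left them, time stands still between calls to the robot, and variables do not carry over. Pictures are saved under pics/ and viewed, at most 10 in all, crops included, and the job is handed in when it is done.

```bash
mkdir -p pics
python3 - <<'E'
from rig import manip
import cv2,numpy as np,pickle
d={}
for n in("side","top"):
    c=manip.camera(n);d[n]=c;cv2.imwrite(f"pics/{n}0.png",c["image"][...,::-1])
    print(n,c["fx"],c["fy"],c["cx"],c["cy"],np.round(c["cam_to_world"],3).tolist())
pickle.dump(d,open("c0.pkl","wb"));print(manip.get_time(),manip.get_ee_rot())
E
```

```text
side 379.44563459105404 379.44563459105404 326.78362666097246 199.05637018722877 [[0.992, -0.062, 0.114, 0.393], [-0.13, -0.446, 0.886, -0.854], [-0.005, -0.893, -0.45, 0.528], [0.0, 0.0, 0.0, 1.0]]
top 366.7169189683118 366.7169189683118 316.95432713820213 202.18030086243277 [[-0.009, -0.998, 0.065, 0.468], [-1.0, 0.008, -0.016, 0.091], [0.015, -0.065, -0.998, 1.073], [0.0, 0.0, 0.0, 1.0]]
0.1 [-3.08697885e+00 -5.75727114e-01  3.33942209e-04]
```

View pics/side0.png

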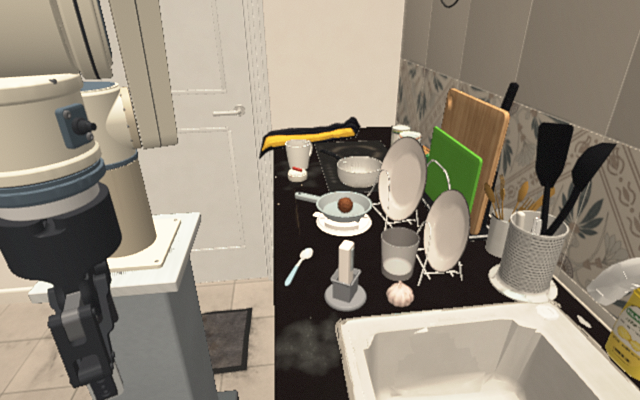

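View pics/top0.png

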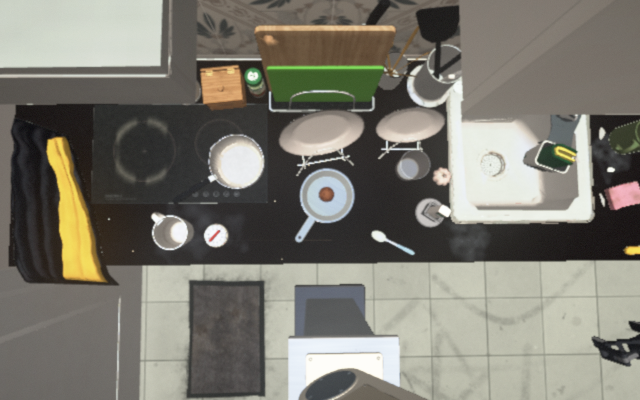

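The side view shows the thermometer at about (346,262), its holder foot at (345,295), the dish at (344,206) and the meatball at (345,205). In the top view the dish is at (326,195) with its handle end at (300,240), the meatball at (326,194), and the thermometer and holder at (433,211). Next I'll enlarge both views.

Run:
```python
import pickle,cv2,numpy as np
d=pickle.load(open("c0.pkl","rb"))
def cr(n,x,y,w,h,s):
    return cv2.resize(d[n]["image"][y:y+h,x:x+w,::-1],None,fx=s,fy=s,interpolation=cv2.INTER_NEAREST)
a=cr("top",280,150,100,100,4);b=cr("top",400,170,66,66,6)[:400,:396]
c=cr("side",275,170,133,66,3)[:198,:399];e=cr("side",315,230,66,33*2,6)[:396,:396]
L=np.vstack([a,cr("side",290,180,100,50,4)]);R=np.zeros((600,400,3),np.uint8);R[:b.shape[0],:b.shape[1]]=b[:200] if 0 else b
R=np.vstack([cr("top",405,185,66,50,6)[:300,:396],cr("side",315,232,66,80,6)[:480:,:396][::1][:300]]);
R=np.vstack([cr("top",410,190,50,38,8)[:300],cr("side",320,235,50,75,4).repeat(2,1)[:300]]) 
cv2.imwrite("pics/z.png",np.hstack([L,R]))
```

```text
(no output)
```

View pics/z.png

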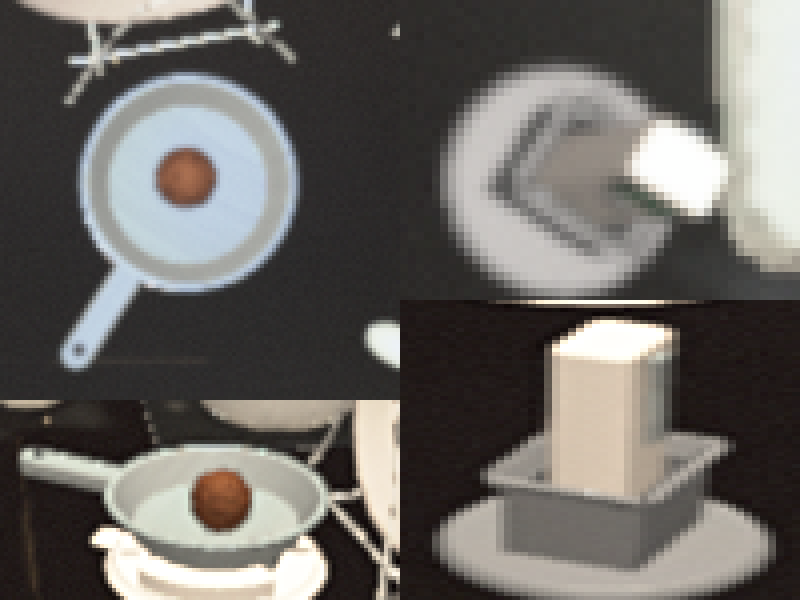

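The zoom shows the thermometer's white top at top-view pixel (445,211), tilted in yaw. The dish's handle points to the lower left, towards (298,238), and the meatball sits central at (326,194). Now I'll measure these.

```bash
cat > h.py <<'E'
import numpy as np,cv2
from scipy.spatial.transform import Rotation as R
def ray(c,uv):
    T=np.array(c["cam_to_world"]);uv=np.atleast_2d(uv).astype(float)
    d=np.c_[(uv[:,0]-c["cx"])/c["fx"],(uv[:,1]-c["cy"])/c["fy"],np.ones(len(uv))]@T[:3,:3].T
    return T[:3,3],d
def plane(c,uv,z):
    o,d=ray(c,uv);return o+d*((z-o[2])/d[:,2])[:,None]
def tri(c1,u1,c2,u2):
    o1,d1=ray(c1,u1);o2,d2=ray(c2,u2);d1=d1[0];d2=d2[0]
    s=np.linalg.lstsq(np.c_[d1,-d2],o2-o1,rcond=None)[0]
    a=o1+d1*s[0];b=o2+d2*s[1];return (a+b)/2,np.linalg.norm(a-b)
def biggest(m,box):
    k=np.zeros(m.shape,np.uint8);x,y,w,h=box;k[y:y+h,x:x+w]=m[y:y+h,x:x+w]
    return max(cv2.findContours(k,0,cv2.CHAIN_APPROX_NONE)[0],key=cv2.contourArea)
def cen(cn):
    M=cv2.moments(cn);return np.array([M["m10"],M["m01"]])/M["m00"]
def brown(c,box):
    i=c["image"].astype(int);return biggest(((i[...,0]-i[...,2])>40).astype(np.uint8),box)
E
cat > m.py <<'E'
import pickle;from h import *
d=pickle.load(open("c0.pkl","rb"));t,s=d["top"],d["side"]
bt=brown(t,(300,170,50,50));bs=brown(s,(325,185,40,40))
print("ball px",cen(bt),cen(bs),"xyz",tri(t,cen(bt),s,cen(bs)))
# dish
g=t["image"].astype(int);m=(g.max(2)>90).astype(np.uint8)
cn=biggest(m,(280,167,100,85));p=cn[:,0,:]
for z in (.05,.058):
    w=plane(t,p,z)[:,:2];rim=w[p[:,1]<215]
    A=np.c_[2*rim,np.ones(len(rim))];q=np.linalg.lstsq(A,(rim**2).sum(1),rcond=None)[0];r=np.sqrt(q[2]+q[:2]@q[:2])
    print("dish z",z,q[:2],"r",r)
    k=np.zeros(m.shape,np.uint8);cv2.drawContours(k,[cn],-1,1,-1)
    v,u=np.nonzero(k);W=plane(t,np.c_[u,v],z)[:,:2];D=np.linalg.norm(W-q[:2],axis=1)
    H=W[(D>.084)&(D<.14)];e=np.linalg.svd(H-H.mean(0))[2][0] if len(H)<5000 else 0
    e=e*np.sign(e@(H.mean(0)-q[:2]));h=H.mean(0)-q[:2]
    print(" handle yaw axis/center",np.degrees(np.arctan2(e[1],e[0])),np.degrees(np.arctan2(h[1],h[0])),"end",D.max(),"width",np.ptp((H-H.mean(0))@[-e[1],e[0]]))
# thermometer top quad
m=(g.min(2)>200).astype(np.uint8);cn=biggest(m,(432,195,68-51,35));rc=cv2.minAreaRect(cn)
print("therm top px",rc,cv2.contourArea(cn))
gs=s["image"].astype(int);m=(gs.min(2)>225).astype(np.uint8);cs=biggest(m,(335,232,24,20));print("side",cen(cs),cv2.boundingRect(cs))
print("tri top",tri(t,cen(cn),s,cen(cs)))
b=plane(t,cv2.boxPoints(rc),.128)[:,:2];print("quad",b.round(4).tolist(),b.mean(0))
for i in(0,1):
    v=b[i+1]-b[i];print(" edge",np.linalg.norm(v),np.degrees(np.arctan2(v[1],v[0])))
# foot: side+top ellipse of grey foot
print(gs[290:310:3,335:360:6].tolist()); print(g[196:224:6,418:440:5].tolist())
E
python3 m.py
```

```text
ball px [326.06294707 193.85121602] [345.00342466 204.18835616] xyz (array([0.55860772, 0.04863306, 0.05012733]), np.float64(0.0010957128819323))
dish z 0.05 [0.55440872 0.04714437] r 0.07682695122758153
 handle yaw axis/center 145.9970426789414 146.3322074314376 end 0.15351470662437852 width 0.024050897243942965
dish z 0.058 [0.55373346 0.04748628] r 0.07622592660391192
 handle yaw axis/center 145.54425326151923 146.33534573884307 end 0.15231374631940153 width 0.0239610934681296
therm top px ((444.5384216308594, 210.19227600097656), (11.094003677368164, 8.043152809143066), 33.6900634765625) 67.0
side [345.97916667 244.87731481] (340, 240, 13, 10)
tri top (array([ 0.506585  , -0.25530838,  0.12313595]), np.float64(0.00032625653220399087))
quad [[0.5058, -0.237], [0.5231, -0.2492], [0.5069, -0.2727], [0.4897, -0.2605]] [ 0.50638396 -0.25486555]
 edge 0.021130794047125076 -35.15801083053619
 edge 0.028579546728185277 -124.46826537763724
[[[109, 105, 99], [114, 109, 105], [112, 109, 105], [89, 87, 83], [182, 175, 165]], [[108, 104, 99], [111, 107, 103], [112, 108, 103], [89, 85, 82], [1
[... 158 characters left out ...]
, 180, 169], [183, 175, 166]], [[184, 176, 167], [187, 179, 171], [146, 141, 134], [186, 177, 169], [185, 177, 169]], [[179, 171, 163], [184, 176, 168], [185, 177, 169], [187, 178, 170], [160, 154, 146]], [[110, 107, 101], [165, 159, 152], [175, 170, 162], [156, 151, 144], [54, 49, 46]]]
[[[46, 45, 44], [49, 48, 46], [51, 49, 46], [52, 49, 46], [52, 49, 48]], [[69, 68, 67], [202, 198, 195], [179, 176, 172], [155, 152, 150], [181, 177, 175]], [[199, 195, 193], [175, 172, 169], [144, 141, 138], [148, 140, 132], [154, 146, 137]], [[202, 199, 197], [94, 93, 91], [152, 150, 148], [132, 125, 118], [93, 99, 89]], [[140, 138, 136], [202, 198, 196], [197, 193, 192], [116, 114, 112], [140, 138, 136]]]
```

```bash
cat >> h.py <<'E'
def down(a):  # tool down, closing line y at world angle a (deg)
    a=np.radians(a);y=np.array([np.cos(a),np.sin(a),0]);z=np.array([0,0,-1.])
    return R.from_matrix(np.c_[np.cross(y,z),y,z]).as_rotvec()
E
cat > m2.py <<'E'
import pickle;from h import *;from rig import manip
d=pickle.load(open("c0.pkl","rb"));t,s=d["top"],d["side"]
print("handle end hole",tri(t,[299.3,237.3],s,[299.3,193.5]))
def up(c,box,ch,th,f=8):
    x,y,w,h=box;im=cv2.resize(ch(c["image"].astype(np.float32))[y:y+h,x:x+w],None,fx=f,fy=f,interpolation=cv2.INTER_CUBIC)
    cn=max(cv2.findContours((im>th).astype(np.uint8),0,1)[0],key=cv2.contourArea)
    return ((cn[:,0,:]+.5)/f-.5+[x,y]).astype(np.float32)
q=up(t,(432,198,17,26),lambda i:i.min(2),195)
rc=cv2.minAreaRect(q);b=plane(t,cv2.boxPoints(rc),.126)[:,:2];print("top quad",b.mean(0),b.round(4).tolist())
for i in(0,1):
    v=b[i+1]-b[i];print(" edge",np.linalg.norm(v),np.degrees(np.arctan2(v[1],v[0])))
# foot ring in top view: outer boundary left part, at foot height ~.005
q=up(t,(408,190,40,40),lambda i:i.max(2),110)
w=plane(t,q,.006)[:,:2];w=w[(q[:,0]<430)]
A=np.c_[2*w,np.ones(len(w))];c=np.linalg.lstsq(A,(w**2).sum(1),rcond=None)[0];print("foot",c[:2],np.sqrt(c[2]+c[:2]@c[:2]))
q=up(s,(315,265,60,50),lambda i:i.max(2),120);w=plane(s,q,.006)[:,:2];w=w[q[:,1]>296]
A=np.c_[2*w,np.ones(len(w))];c=np.linalg.lstsq(A,(w**2).sum(1),rcond=None)[0];print("foot side",c[:2],np.sqrt(c[2]+c[:2]@c[:2]))
print("glass",plane(t,[413,165],.09),"garlic",plane(t,[441,175],.03),"plate rack low",plane(t,[300,168],.0), plane(t,[322,155],.1))
for n,p,a in [("th",(.506,-.254,.1035),55),("thup",(.506,-.254,.24),55),("ball",(.5565,.048,.228),55)]+[("dish%d"%k,(.554+.106*np.cos(np.radians(146+k)),.0475+.106*np.sin(np.radians(146+k)),.053),56+k) for k in(0,45,90)]:
    for o in(0,180,-180):
        j=manip.solve_ik(np.array(p),down(a+o));print(n,o,None if j is None else np.round(j,2))
print(R.from_rotvec(manip.get_ee_rot()).as_matrix()[:,1])
E
python3 m2.py
```

```text
handle end hole (array([0.43875497, 0.12408917, 0.05431462]), np.float64(0.0020204254858735057))
top quad [ 0.50608927 -0.2561138 ] [[0.5049, -0.237], [0.5237, -0.2493], [0.5073, -0.2753], [0.4885, -0.2629]]
 edge 0.022496265852236935 -33.113597550668345
 edge 0.03075504927584509 -122.344345635124
foot [ 0.50581864 -0.25462491] 0.042060514724939504
foot side [ 0.50372521 -0.27829899] 0.028195930875579426
glass [[ 0.63136468 -0.1865913   0.09      ]] garlic [[ 0.6117847 -0.2837139  0.03     ]] plate rack low [[0.63952221 0.12268793 0.        ]] [[0.65830435 0.06055772 0.1       ]]
th 0 [-0.49  0.49  1.83 -0.    0.81 -1.45]
th 180 [-0.49  0.49  1.83 -0.    0.81  1.7 ]
th -180 [-0.49  0.49  1.83 -0.    0.81  1.7 ]
thup 0 [-0.49  0.31  1.74 -0.    1.09 -1.45]
thup 180 [-0.49  0.31  1.74 -0.    1.09  1.7 ]
thup -180 [-0.49  0.31  1.74 -0.    1.09  1.7 ]
ball 0 [ 0.06  0.31  1.77 -0.    1.06 -0.9 ]
ball 180 [ 0.06  0.31  1.77 -0.    1.06  2.25]
ball -180 [ 0.06  0.31  1.77 -0.    1.06  2.25]
dish0 0 [ 0.2   0.49  2.04 -0.    0.61 -0.78]
dish0 180 [ 0.2   0.49  2.04 -0.    0.61  2.36]
dish0 -180 [ 0.2   0.49  2.04 -0.    0.61  2.36]
dish45 0 [ 0.03  0.46  2.1  -0.    0.58 -1.73]
dish45 180 [ 0.03  0.46  2.1  -0.    0.58  1.41]
dish45 -180 [ 0.03  0.46  2.1  -0.    0.58  1.41]
dish90 0 None
dish90 180 [-0.11  0.5   2.   -0.    0.63  0.49]
dish90 -180 [-0.11  0.5   2.   -0.    0.63  0.49]
[ 0.36046523 -0.9327716  -0.00140112]
```

```bash
cat > s1.py <<'E'
from h import *;from rig import manip
o=down(237)
manip.command_gripper(.062,40)
manip.move_to([.506,-.2555,.24],o)
manip.servo_line([.506,-.2555,.1035],rate=.1)
manip.command_gripper(.036);manip.command_gripper(0.0,40);manip.hold(.2)
print(manip.get_time(),manip.get_width(),manip.get_grip_force(),manip.get_contact_force(),manip.get_torque())
ims=[]
for n,b in(("side",(290,170,130,150)),("top",(390,150,130,150))):
    c=manip.camera(n);x,y,w,h=b;ims.append(cv2.resize(c["image"][y:y+h,x:x+w,::-1],(w*3,h*3)))
cv2.imwrite("pics/g1.png",np.hstack(ims))
E
python3 s1.py
```

```text
4.3583 0.029123718354880538 39.87635850906372 [ 0.71044337 -0.04232969  5.55838935] [ 0.00865863  0.08558148 -0.07469533]
```

View pics/g1.png

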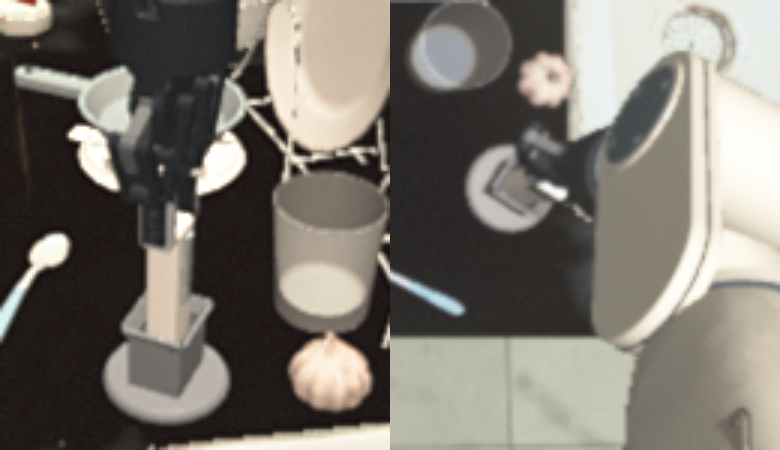

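The left (side) half shows the fingers gripping the thermometer's upper part at about (165,225) in the crop, upright in its socket, and nothing else has been touched. I'll lift it and carry it over the meatball.

```bash
cat > s2.py <<'E'
from h import *;from rig import manip
manip.servo_line([.506,-.2555,.245],rate=.12)
manip.servo_line([.557,.0485,.245],rate=.18)
manip.servo_line([.557,.0485,.2285],rate=.05)
manip.hold(.3)
c=manip.camera("side");i=c["image"]
cv2.imwrite("pics/b1.png",cv2.resize(i[110:260,250:420,::-1],None,fx=4,fy=4,interpolation=0))
print(manip.get_time(),manip.get_width(),manip.get_grip_force(),manip.get_position())
b=brown(c,(325,185,40,40));print("ball",cen(b),cv2.boundingRect(b))
T=np.linalg.inv(c["cam_to_world"])
for p in[(.557,.0485,.133),(.557,.0485,.05)]:
    q=T[:3,:3]@p+T[:3,3];print(c["fx"]*q[0]/q[2]+c["cx"],c["fy"]*q[1]/q[2]+c["cy"])
E
python3 s2.py
```

```text
8.4833 0.029123525952678486 39.488638043403625 [0.55711011 0.04855396 0.22870134]
ball [344.98972603 204.18835616] (338, 197, 15, 15)
344.7358039320738 176.2596111957929
344.22796440363646 204.30697851978732
```

View pics/b1.png

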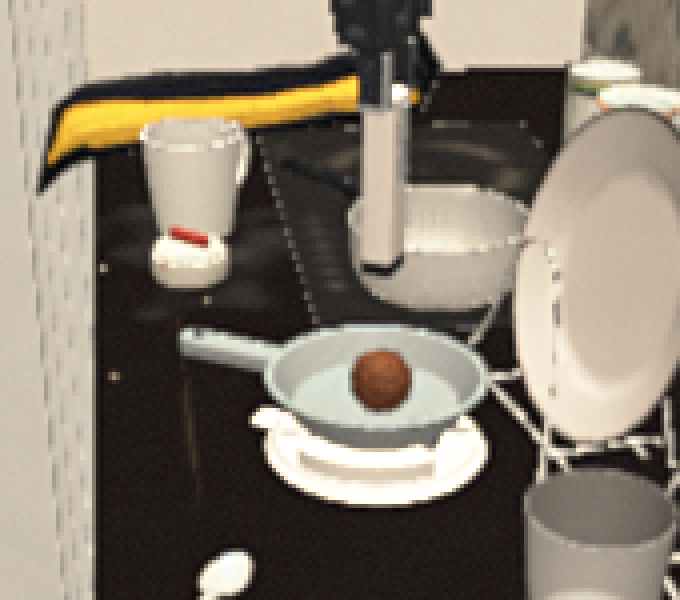

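The thermometer hangs upright above the meatball, with its nose at image pixel (345.5,177) against a predicted (344.7,176.3), and the meatball below it at (345,204). I'll hold two seconds, then return it to the holder.

```bash
cat > s3.py <<'E'
from h import *;from rig import manip
manip.hold(2.2)
manip.servo_line([.557,.0485,.245],rate=.06)
manip.servo_line([.506,-.2555,.245],rate=.18)
manip.servo_line([.506,-.2555,.165],rate=.12);manip.hold(.2)
f0=manip.get_contact_force()
for z in(.145,.125,.110,.1045):
    manip.servo_line([.506,-.2555,z],rate=.06);f=manip.get_contact_force()-f0;print(z,f.round(2))
    if np.linalg.norm(f)>12:break
manip.command_gripper(.036);manip.hold(.1);manip.command_gripper(.062);manip.hold(.2)
manip.servo_line([.506,-.2555,.24],rate=.15)
manip.move_to([.45,-.1,.3],down(237))
import pickle;d={}
for n in("side","top"):d[n]=manip.camera(n)
pickle.dump(d,open("c1.pkl","wb"));print(manip.get_time(),manip.get_grip_force())
ims=[]
for n,b in(("side",(290,170,130,150)),("top",(390,150,130,150))):
    x,y,w,h=b;ims.append(cv2.resize(d[n]["image"][y:y+h,x:x+w,::-1],(w*3,h*3)))
cv2.imwrite("pics/g2.png",np.hstack(ims))
E
python3 s3.py
```

```text
0.145 [-0.76 -1.14  0.31]
0.125 [-0.81 -0.34 -0.12]
0.11 [-0.85 -1.28 -1.13]
0.1045 [ 0.52 -0.91 -0.9 ]
18.4 0.0
```

View pics/g2.png

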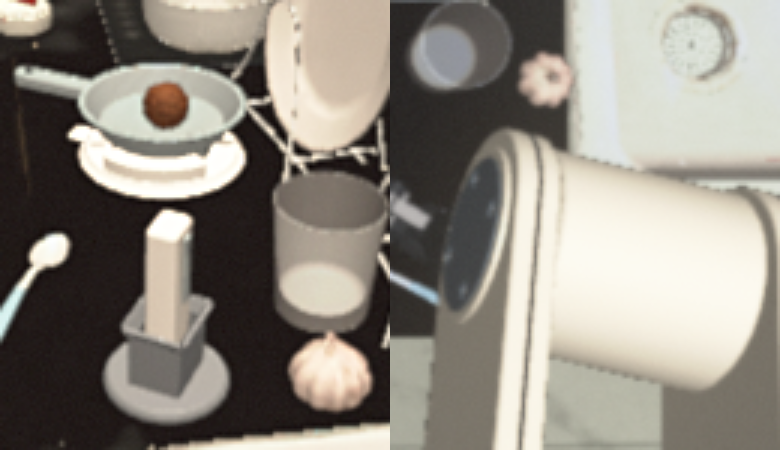

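The thermometer stands upright in its holder as before, with its top at crop (170,222), and it has been let go. Next I'll grasp the dish handle.

```bash
cat >> h.py <<'E'
C=np.array([.554,.0475]);Y0=146.3;RH=.107
def hp(k,z):
    a=np.radians(Y0+k);return np.r_[C+RH*np.array([np.cos(a),np.sin(a)]),z]
E
cat > s4.py <<'E'
from h import *;from rig import manip
o=down(Y0+90)
manip.command_gripper(.055,100)
manip.move_to(hp(0,.16),o)
manip.servo_line(hp(0,.053),rate=.1);manip.hold(.2)
f0=manip.get_contact_force();print("pre",f0)
for w in(.034,.028,.025,.023):manip.command_gripper(w)
manip.command_gripper(0,100);manip.hold(.3)
print(manip.get_time(),manip.get_width(),manip.get_grip_force(),manip.get_contact_force()-f0,manip.get_torque())
c=manip.camera("side");b=brown(c,(325,185,40,40));print("ball",cen(b))
cv2.imwrite("pics/d1.png",cv2.resize(c["image"][110:260,250:420,::-1],None,fx=4,fy=4,interpolation=0))
E
python3 s4.py
```

```text
pre [-0.02912958 -0.87010932 -0.35388707]
22.6917 0.00022917164615299102 0.0 [-0.50000728  0.64392967  0.44093504] [-0.00523628  0.02532708  0.0082961 ]
ball [344.97297297 204.25675676]
```

View pics/d1.png

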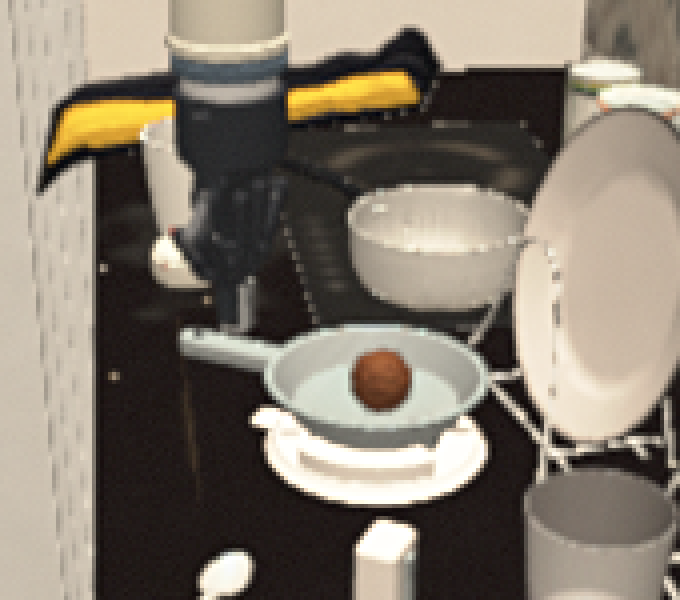

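The fingers closed in the air: the tips are at crop (238,330), just above or behind the handle at (235,345). I'll check the actual pose.

Run:
```python
from h import *;from rig import manip;import pickle
print(manip.get_position(),hp(0,.053),manip.get_joint_positions(),R.from_rotvec(manip.get_ee_rot()).as_matrix().round(3).tolist())
c=manip.camera("top");s=manip.camera("side")
def pr(c,p):
    T=np.linalg.inv(c["cam_to_world"]);q=T[:3,:3]@p+T[:3,3];return c["fx"]*q[0]/q[2]+c["cx"],c["fy"]*q[1]/q[2]+c["cy"]
for z in(.031,.05,.057,.08):print(z,pr(s,hp(0,z)),pr(c,hp(0,z)))
ims=[cv2.resize(x["image"][v:v+100,u:u+100,::-1],(400,400),interpolation=0) for x,u,v in((c,270,150),(s,265,140))]
cv2.imwrite("pics/d2.png",np.hstack(ims))
```

```text
[0.46497662 0.10687019 0.05298826] [0.46498091 0.10686835 0.053     ] [2.00970394e-01 4.85224791e-01 2.04622148e+00 2.67247746e-06
 6.10170574e-01 2.35992920e+00] [[0.832, -0.555, -0.0], [-0.555, -0.832, -0.0], [-0.0, 0.0, -1.0]]
0.031 (np.float64(308.832576593871), np.float64(202.90459683299548)) (np.float64(305.6178280024542), np.float64(227.3400090092633))
0.05 (np.float64(308.6584882525812), np.float64(196.94274680776965)) (np.float64(305.5128651585478), np.float64(227.36141474128056))
0.057 (np.float64(308.59364954105035), np.float64(194.72227258696984)) (np.float64(305.47320421081685), np.float64(227.3695030474571))
0.08 (np.float64(308.3778955350091), np.float64(187.33353525493484)) (np.float64(305.3389493093581), np.float64(227.396882492751))
```

View pics/d2.png

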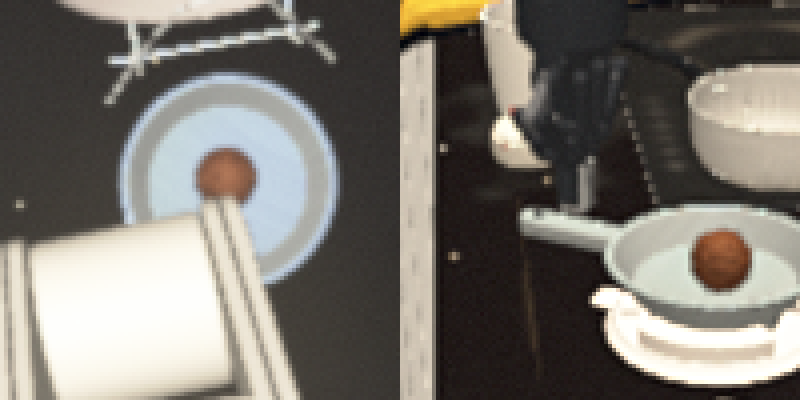

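The arm is at its commanded pose, but the tips appear at side pixel (308.7,192.5), about z 0.06 on the tool axis instead of the nominal 0.031. The thermometer grasp pictures show the same thing. I'll raise the arm and measure the tip height properly, closed and at the pre-grasp opening.

```bash
cat > s5.py <<'E'
from h import *;from rig import manip
def pr(c,p):
    T=np.linalg.inv(c["cam_to_world"]);q=T[:3,:3]@p+T[:3,3];return np.array([c["fx"]*q[0]/q[2]+c["cx"],c["fy"]*q[1]/q[2]+c["cy"]])
manip.servo_line(hp(0,.12),rate=.15);manip.hold(.1)
ims=[]
for w in(0,.05):
    if w:manip.command_gripper(w)
    c=manip.camera("side");ims.append(cv2.resize(c["image"][120:200,270:350,::-1],(400,400),interpolation=0))
    print("tcp px",(pr(c,hp(0,.12))-[270,120])*5,"tip nominal",(pr(c,hp(0,.098))-[270,120])*5)
    e=np.array([-.555,-.832,0])
    for s in(-1,1):print("  finger",s,(pr(c,hp(0,.12)+s*e*(w/2+.005))-[270,120])*5)
cv2.imwrite("pics/d3.png",np.hstack(ims));print(manip.get_time())
E
python3 s5.py
```

```text
tcp px [189.96232583 270.67020504] tip nominal [191.03041896 307.24824958]
  finger -1 [194.3315919 267.4704156]
  finger 1 [185.5594117  273.89463631]
tcp px [189.96232583 270.67020504] tip nominal [191.03041896 307.24824958]
  finger -1 [215.68644843 251.83139446]
  finger 1 [163.02624898 290.39657851]
24.175
```

View pics/d3.png

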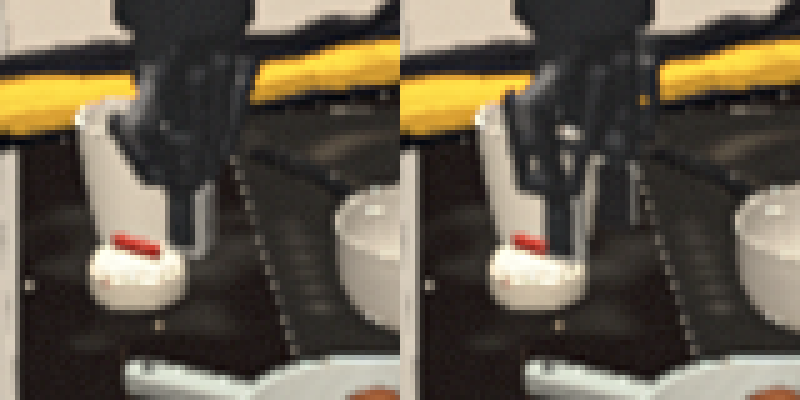

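With the tool axis at crop u≈190, the closed tips are at v≈255, while the TCP projects to v=270 and the nominal tip to v=307. So the tips stand about 31 mm higher than stated, and I'll lower the grasp by 31 mm under force watch.

```bash
cat > s6.py <<'E'
from h import *;from rig import manip
f0=manip.get_contact_force()
for z in(.07,.05,.04,.03,.022):
    manip.servo_line(hp(0,z),rate=.08);f=manip.get_contact_force()-f0
    if np.linalg.norm(f)>6:print("touch",z,f);break
else:
    for w in(.034,.028,.025,.023):manip.command_gripper(w)
    manip.command_gripper(0,100);manip.hold(.3)
print(manip.get_time(),manip.get_width(),manip.get_grip_force(),manip.get_contact_force()-f0,manip.get_torque())
c=manip.camera("side");b=brown(c,(325,185,40,40));print("ball",cen(b))
cv2.imwrite("pics/d4.png",cv2.resize(c["image"][130:240,270:410,::-1],None,fx=5,fy=5,interpolation=0))
E
python3 s6.py
```

```text
27.6333 0.019502928998942844 98.05870771408081 [-1.25191265 -0.23536302  2.43286222] [-0.18388797  0.27322662 -0.10323549]
ball [344.96064815 204.03125   ]
```

View pics/d4.png

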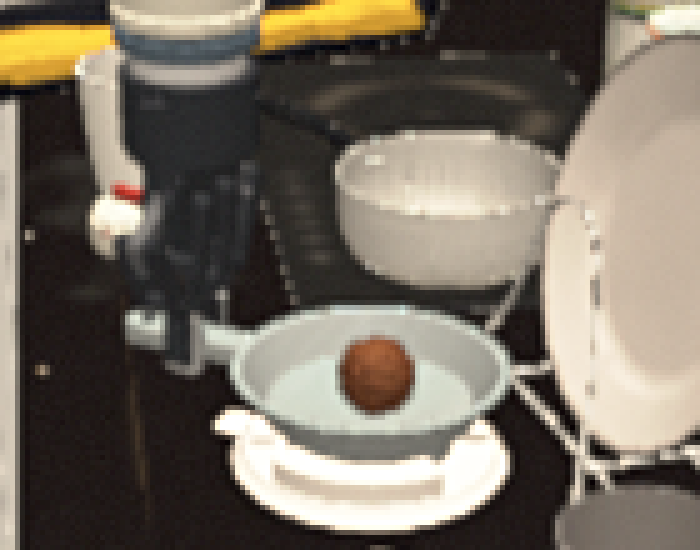

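The pads now hold the handle at crop (185,345), width 19.5 mm at 98 N, with the meatball unmoved at (345,204). I'll turn the dish, watching forces.

```bash
cat > s7.py <<'E'
from h import *;from rig import manip
f0=manip.get_contact_force()
print([manip.solve_ik(hp(k,.022),down(Y0+90+k)) is not None for k in(30,60,88)])
for k in range(8,89,8):
    manip.servo_line(hp(k,.022),down(Y0+90+k),rate=.04)
    f=manip.get_contact_force()-f0;print(k,f.round(1),manip.get_torque().round(2))
    if np.linalg.norm(f)>35:print("stop");break
manip.hold(.3)
for n,bx in(("side",(325,185,40,40)),("top",(300,170,50,50))):
    c=manip.camera(n);cv2.imwrite(f"pics/r_{n}.png",c["image"][...,::-1])
    try:b=brown(c,bx);print(n,cen(b),cv2.contourArea(b))
    except ValueError:print(n,"hidden")
print(manip.get_time(),manip.get_width(),manip.get_grip_force())
E
python3 s7.py
```

```text
[True, True, True]
8 [ 3.4 -0.3 -3.9] [-0.13 -0.18  0.02]
16 [ 2.5  0.4 -2.3] [-0.08 -0.21  0.07]
24 [ 2.3  0.2 -0.8] [-0.04 -0.08  0.03]
32 [ 2.1  0.5 -1.1] [ 0.03 -0.1   0.05]
40 [ 2.2 -0.3 -0.4] [ 0.07 -0.08  0.02]
48 [ 2.5 -0.  -1.8] [ 0.09 -0.01  0.05]
56 [ 1.2  0.6 -0.5] [0.11 0.   0.05]
64 [ 2.4 -0.8 -1.2] [ 0.06 -0.    0.02]
72 [ 1.5  0.2 -0.3] [0.07 0.03 0.05]
80 [ 2.2 -0.2 -1. ] [0.03 0.07 0.03]
88 [ 1.4  0.5 -3. ] [0.08 0.08 0.06]
side [347.19047619 206.29931973] 24.5
top [324.30496454 195.12056738] 117.5
33.8583 0.019869205051228155 98.06627869606018
```

```bash
cat > s8.py <<'E'
from h import *;from rig import manip
def look(zr,tag):
    c=manip.camera("top");cv2.imwrite(f"pics/{tag}.png",c["image"][...,::-1])
    b=brown(c,(295,165,60,60));(u,r)=cv2.minEnclosingCircle(b);bp=plane(c,[u],zr-.008)[0,:2]
    # rim: visible blue-grey dish outline, away from the arm (upper half rows)
    i=c["image"].astype(int);cn=biggest(((i.max(2)>90)&(i[...,2]-i[...,0]>8)).astype(np.uint8),(275,160,105,85))[:,0,:]
    w=plane(c,cn,zr)[:,:2];rr=np.linalg.norm(w-C,axis=1);w=w[(rr>.066)&(rr<.09)]
    for _ in range(4):
        q=np.linalg.lstsq(np.c_[2*w,np.ones(len(w))],(w**2).sum(1),rcond=None)[0];R_=np.sqrt(q[2]+q[:2]@q[:2]);e=abs(np.linalg.norm(w-q[:2],axis=1)-R_);w=w[e<max(.0015,2*e.std())]
    print(tag,"ball",bp.round(4),"rpx",round(r,2),"dish",q[:2].round(4),"r",R_.round(4),len(w),"t",manip.get_time(),"F",manip.get_contact_force().round(1),"M",manip.get_torque().round(2),"grip",round(manip.get_grip_force(),1))
if __name__=="__main__":
    look(.058,"t0")
    for z,tag in((.027,"t1"),(.042,"t2")):
        manip.servo_line(hp(88,z),rate=.025);manip.hold(.3);look(.058+z-.022,tag)
E
python3 s8.py
```

```text
t0 ball [0.5541 0.0533] rpx 6.74 dish [0. 0.] r 0.0 0 t 33.9083 F [0.2 1.1 3.3] M [0.1  0.1  0.05] grip 98.1
t1 ball [0.5538 0.0531] rpx 6.73 dish [0. 0.] r 0.0 0 t 34.6083 F [-0.2  0.4 -2.3] M [-0.16  0.12 -0.  ] grip 97.8
t2 ball [0.5542 0.0532] rpx 6.76 dish [0. 0.] r 0.0 0 t 35.7083 F [-0.2 -0.  -2.4] M [-0.15  0.12  0.02] grip 97.8
  ret = _var(a, axis=axis, dtype=dtype, out=out, ddof=ddof,
  arrmean = um.true_divide(arrmean, div, out=arrmean,
  ret = ret.dtype.type(ret / rcount)
```

```bash
cat > s9.py <<'E'
from h import *;from rig import manip;import s8
from s5h import pr
def tilt(zr):
    c=manip.camera("side");cv2.imwrite("pics/fin_side.png",c["image"][...,::-1])
    i=c["image"].astype(int);a=np.linspace(0,2*np.pi,720)
    P=np.array([pr(c,np.r_[C+.0755*np.array([np.cos(t),np.sin(t)]),zr]) for t in a])
    for j in(P[:,1].argmin(),P[:,0].argmax(),P[:,1].argmax(),P[:,0].argmin()):
        u,v=P[j];print("pred",P[j].round(1),"dir",round(np.degrees(a[j])),"col",i[int(v)-6:int(v)+9,int(round(u))].sum(1)//3)
manip.servo_line(hp(88,.09),rate=.04);manip.servo_line(hp(88,.122),rate=.04);manip.hold(.8)
s8.look(.158,"t3");tilt(.158)
E
sed -n '/^def pr/,/return/p' s5.py > s5h.py; sed -i '1i import numpy as np' s5h.py
sed -i 's/&(i\[...,2\]-i\[...,0\]>8)//' s8.py
python3 s9.py
```

```text
t3 ball [0.5543 0.0533] rpx 7.44 dish [0.5545 0.0494] r 0.0767 66 t 38.8583 F [-1.  -0.5 -1.8] M [-0.14  0.1   0.03] grip 97.8
pred [343.2 157.3] dir 82 col [ 49  88 124 124 100  81  80  70  51  42  40  41  40  40  43]
pred [373.1 168.6] dir 346 col [168 169 171 171 176 189 200 207 209 192 160 155 161 172 172]
pred [344.7 179.4] dir 262 col [ 70  65  63  55  48  76 169 184 113 114 118 119 120 115 109]
pred [314.7 168. ] dir 174 col [43 45 44 44 42 38 37 42 41 41 42 45 43 41 45]
```

```bash
python3 -c "
from rig import manip
manip.hold(.5);print(manip.get_joint_vel().round(4),manip.get_time());print(manip.sign_off())"
```

```text
[-0.0005  0.0006 -0.0009 -0.0017  0.0011 -0.0002] 39.4083
the job is handed in; nothing more can be done
None
```

I handed the job in at about 39 s: the thermometer was held over the meatball and put back in its holder, and the dish was turned about 88° and held still 10 cm up with the meatball about 4 mm from its middle. The far rim was hidden, so I judged the dish level from the near rim and the still meatball, and the first handle grasp closed on air before I corrected for fingertips 31 mm higher than stated.

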